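# Clamp a block in the drilling fixture of a bench drill

## Robot

A 6-joint arm with a two-finger parallel gripper is mounted at the origin on a cart in front of the work surface, level with it; the furniture and walls round the work are solid. World frame = base frame: x ahead of the robot, y to its left, z up, the work surface at z = 0. Lengths are in m, angles in rad, forces in N, time in s.
With the tool pointing down it reaches from about 0.35 to 0.975 m from the base axis. Payload 4.9 kg.
Tool frame: the origin (TCP) lies between the finger pads; the fingertips stand 14 mm ahead of it and the grasp point (between the pads) lies 5 mm behind it (manip.tcp_to_tips is the distance from the TCP to the fingertips, in m); z points along the fingers, y is the line along which they close (so a half turn about z gives the same grasp; the last joint's range is limited). The gripper opens to 85 mm and grips with 20 to 120 N. Pads are 22 mm wide; open, the fingers measure 114 mm over their backs; the gripper's body (76 mm by 85 mm) begins 54 mm behind the grasp point. The pads swing forward as they close: fully open they stand 13 mm farther back than shut.
Start: joints at [-1.299, 0.053, 1.613, -0, 1.476, -0.119], TCP at [0.238, -0.578, 0.245] pointing down, gripper open.
Joint ranges: [-3.01, 3.01], [-1.01, 2.22], [0.06, 2.58], [-1.02, 4.17], [0.09, 2.62], [-3.14, 3.14]. Speed limits (rad/s): [2.57, 2.57, 3.14, 3.14, 3.14, 3.14].

## Interface

Orientations are given as a unit quaternion [w, x, y, z].
In Python, from plant import manip gives the robot as it stands.
- The arm moves only by the tool servo_tool, never from a script. Its argument "moves" is a list that holds one entry, the list of rows, each a list of 7 numbers: the shift along the tool's x, y, z in mm, then the turn, a rotation vector about the tool's x, y, z in degrees, then the finger opening in mm, from 0 to 85.4. In form: [[[x, y, z, ax, ay, az, fingers], ...]]. A call has 1 to 12 rows; each row shifts and turns the commanded pose from where the row before left it, along the tool's axes as they then stand; what a row does not reach is not made up. A row lasts 1/8 s, in which the tool goes at most 62.5 mm and 10.7 degrees, less where a joint would pass 70% of its speed; a pose out of reach is approached as far as the arm can. A call with a gripper value outside its range is refused whole. The fingers move at their own pace and stop on an object; the grip force is fixed at half the most. Time passes only in rows, so rows that do not move let the fingers close. It gives the time, the measured TCP pose, the force, the opening and the grip force at its end, in the units of the state.
- manip.state(): the state, without advancing time (a new reading comes with each control period).
- manip.grab_frame(name): name is "side" or "top" or "wrist"; returns a dict with "image" (400x640x3 uint8, blue, green, red), "mtx" (3x3 intrinsics, pixels), "eye" and "rotation" of the camera in the world. Camera axes: x right, y down, z forward; pixel columns grow to the right and rows downward; lengths in m; the calibration is good to about 2 mm. A picture is of the moment at which its call begins. There is no depth.
- manip.job_done(): hands the job in; it is judged then, once.
The state is a dict: "time": time; "joint_pos": joint angles; "joint_vel": joint speeds; "joint_efforts": joint torques, N m; "tool_pos": TCP position; "tool_rot": TCP orientation; "contact_force": force on the tool from outside, world axes, zero at the start; "ft_torque": the same for the moment, N m; "gripper_width": opening from 0.0 (shut) to 1.0 (fully open); "grasp_force": force on a finger pad.
Only numpy, scipy, OpenCV 4.12 (cv2) and the standard library are available. Lean on these libraries where they do the work, as an engineer would, in place of code of your own. Each camera call takes 0.05 s, during which the arm holds its last target. There are 200 camera calls.

## Task

Load the beech block into the drilling fixture on the base of the bench drill: lay it flat along the low side fence, slide it gently in under the drill head until it is fully home against the end stop and flat against the fence. Then swing the red clamp lever over until it locks past its dead centre and holds the block down, and let go. Do not bump the drill head, chuck or bit, and leave the block plane, tape measure and pencil where they are.

Things in the scene. Friction and masses are not known exactly. Their poses are not given: they have to be found in the camera images.
- drill_stand: Small bench drill, fixed: dark teal base plate, x -215..+185, y -105..+75 mm, flat top at z 12 mm, carrying an aluminium fixture, a steel column (40 mm, at x +135) and an overhanging head. Origin on the bench top straight under the bit; x runs from the open loading end (-x, robot side) to the column, y left, z up. All mm below in its axes.
- fence_end (a point): Loading end of the low aluminium side fence: drill_stand (-205, -22, 22) mm, on the top edge of the face that the block's long side must touch; axes as drill_stand. The fence runs from here to x +55 mm, is 14 mm thick (y -36 to -22), its top z 22 mm, 10 mm over the plate. To its left the plate is bare. Beside it at x -73..-17, y -98..-36 stands the toggle clamp, up to z 73 mm.
- drill_head: Head, chuck and bit; fixed, origin and axes as drill_stand. Housing x -75..+125, y -36..+36, z 180..265 mm, belt cover x -68..+218, y -42..+42 up to z 310. Chuck 44 mm wide down to z 118, 6 mm bit to z 84 at x = y = 0. Feed arms on the left, y up to +77, z over 155. A vertical gripper cannot follow the block home under it: tilt it back.
- end_stop: Aluminium stop block 18 x 44 x 22 mm under the head, fixed. Origin at the foot of the face that the block's end must touch: drill_stand (67.5, 0, 12) mm; the face looks to -x.
- home (a point): The block's home: on the plate's top under the bit, drill_stand (0, 0, 12) mm, axes as drill_stand. Home, the block's length lies along x, its end touches the end stop, its long side the fence, and point block_top is 32 mm above this point.
- block: Loose planed beech block, 135 x 44 x 32 mm, about 0.14 kg. Its origin is the centre of its underside; its own axes are skewed to its sides: use point block_top. It lies in front of a tall tool chest that stands on the bench beyond world x 0.49 m, y +0.13 m: carry it round that corner.
- block_top (a point): Centre of the beech block's 135 x 44 mm top face, 32 mm above its underside. x along the block's length, y along its 44 mm width, z up. Either end may go in first.
- clamp_lever (a joint): Toggle clamp handle, rad. 0 = open, its start; grows as it swings outward (-y) and down; 1.26 = locked, on its stop. At q it points 1.26 - q above the -y direction. Light till 0.73, where the foot meets the block; then up to about 9 N at lever_grip, square to the handle, fading to nothing at dead centre (1.15), past which it snaps to 1.26. Let go earlier, it springs back.
- lever_pivot (a point): Hinge of the clamp handle, fixed on the stand at drill_stand (-45, -79, 30) mm; axes as drill_stand; the hinge axis is x.
- lever_grip (a point): Point on the axis of the handle's red grip, 92 mm from the hinge; the grip is a round bar 17 mm thick, from 54 to 126 mm from the hinge. Turns with the handle: its -y axis points out along the handle, its x axis along the hinge.
- clamp_foot: Sprung rubber foot, 18 mm across, on the clamp's steel arm; origin at the centre of its face. Open, the arm slants up over the plate (highest point z 130 mm) in the plane x = -45 mm of drill_stand, its foot some 95 mm over the bench, clear of the block; closing brings the foot down on the block at x -45, y 0, pressing with 25 to 30 N when locked.
- block_plane: Dark steel block plane with a wooden front knob, about 165 x 50 x 51 mm, loose bystander; origin under its middle.
- tape_measure: Black and yellow pocket tape measure, 75 x 95 x 36 mm, loose bystander; origin under its middle.
- pencil: Red flat carpenter pencil, about 165 x 15 x 15 mm, loose bystander; origin under its middle.

How it is judged:
On the way:
1. the block lies flat on the plate, home against the end stop and the fence (within 2 mm, 2 degrees), while the clamp is still open (lever below 0.7 rad) (x of block_top in the frame of home between -0.002 and 0.002 m and y of block_top in the frame of home between -0.002 and 0.002 m and z of block_top in the frame of home between 0.03 and 0.034 m and angle between the x axis of block_top and the x axis of home, either way round below 0.035 rad and value of joint clamp_lever below 0.7 rad), for 0.2 s.
At the end, for the whole second after the job is handed in: The block lies on the plate within 2 mm and 2 degrees of home (end at the stop, side at the fence), the lever is locked past its dead centre (over 1.2 rad), the clamp's foot presses the block with more than 12 N, and the block is at rest (x of block_top in the frame of home between -0.002 and 0.002 m and y of block_top in the frame of home between -0.002 and 0.002 m and z of block_top in the frame of home between 0.03 and 0.034 m and angle between the x axis of block_top and the x axis of home, either way round below 0.035 rad and value of joint clamp_lever above 1.2 rad and contact force between clamp_foot and block above 12 N and linear speed of block below 0.01 m/s); the robot touches nothing.
It fails at once if the block is rammed against the end stop (over 40 N) (contact force between block and end_stop above 40 N).
It fails at once if the robot or the block bumps the drill head, chuck or bit (over 8 N) (contact force between any of the arm, the fingers, block and drill_head above 8 N).
It fails at once if a bystander (block plane, tape measure, pencil) is shifted by more than 25 mm (distance of any of block_plane, tape_measure, pencil from where it was at the start of the episode above 0.025 m).
It also fails if it takes over 67 s, if anything falls off the work surface, if the arm or the gripper's body presses on something with over 40 N, if the wrist force passes 120 N, or if a joint passes its speed limit or range.

## Working session

There is one attempt and no reset: what is moved stays moved. The work goes in short steps, Python scripts to look and compute and a tool call to move; the robot and the scene stay as the last step left them, time stands still between calls to the robot, and variables do not carry over. Pictures are saved under pics/ and viewed, at most 10 in all, crops included, and the job is handed in when it is done.

Besides the shell and the picture viewer there is one more tool, called after "Emit:" as name(argument=value, ...), one argument or row to a line, values as JSON. servo_tool: Moves the arm, as the interface text tells. Its arguments: {"type":"object","properties":{"moves":{"type":"array"}},"required":["moves"]}

```bash
mkdir -p pics; ls; python3 - <<'E'
from plant import manip
import cv2
s=manip.state(); print(s['time'],s['tool_pos'],s['tool_rot'],s['gripper_width'])
for n in ["side","top","wrist"]:
    f=manip.grab_frame(n); cv2.imwrite(f"pics/{n}0.png",f["image"]); print(n,f["mtx"].tolist(),f["eye"],f["rotation"].tolist())
E
```

```text
pics
0.0 [ 0.23793005 -0.57730444  0.24407823] [-1.01235417e-03  9.80968378e-01  1.94164906e-01 -7.81005145e-05] 0.9991981918569734
side [[385.7879046137734, 0.0, 314.9560304877733], [0.0, 385.7879046137734, 203.31532565391274], [0.0, 0.0, 1.0]] [ 0.42212946 -0.73000945  0.70363578] [-0.41246991251212667, 0.9061418810112322, -0.08059174671972442, 0.04775388057873718]
top [[456.3672260391775, 0.0, 318.86057844111906], [0.0, 456.3672260391775, 203.75169515279418], [0.0, 0.0, 1.0]] [-0.08542007  0.22960043  1.1793771 ] [0.15682347581586842, -0.5358372131414482, 0.7953144949331942, -0.2361349880788406]
wrist [[355.1265767711647, 0.0, 318.0415778521229], [0.0, 355.1265767711647, 198.8282886375931], [0.0, 0.0, 1.0]] [ 0.30223935 -0.55119261  0.37225654] [0.11437682331917753, 0.8233088755310297, -0.5505437339848069, -0.0773436146641175]
```

View pics/top0.png

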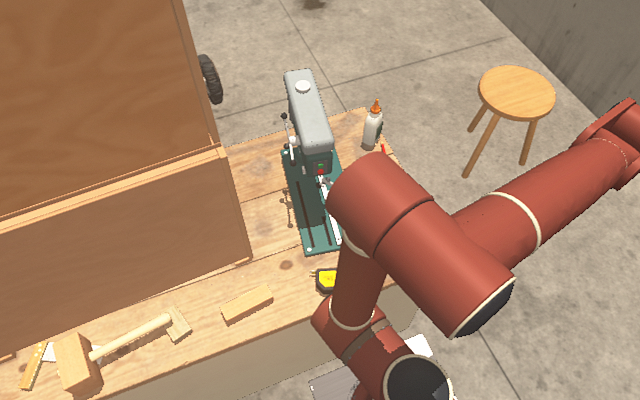

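View pics/side0.png

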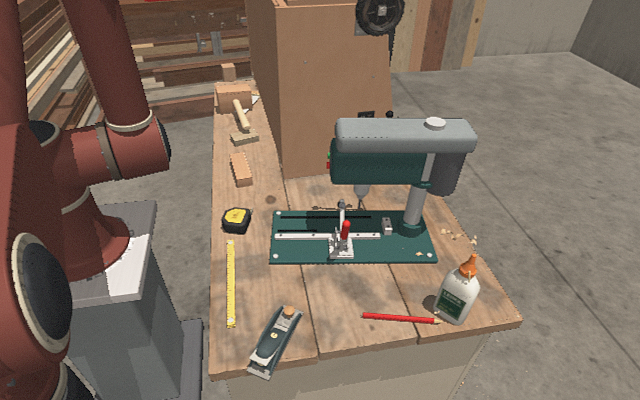

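The top view shows the block at about (247,303), the tape measure at (327,280) and the plate's near corner at (308,252). In the side view, the block is at (241,170) and the teal plate has corners near (272,212), (271,263) and (437,262). The red lever is at (346,231).

```bash
cat > h.py <<'E'
import numpy as np, cv2
from scipy.spatial.transform import Rotation as R
def q2R(q): return R.from_quat(np.asarray(q),scalar_first=True)
def ray(f,uv):
    uv=np.atleast_2d(uv).astype(float); k=f["mtx"]
    d=np.c_[(uv[:,0]-k[0][2])/k[0][0],(uv[:,1]-k[1][2])/k[1][1],np.ones(len(uv))]
    return q2R(f["rotation"]).apply(d) if np.size(f["rotation"])==4 else d@np.array(f["rotation"]).T
def onz(f,uv,z):
    d=ray(f,uv); e=np.array(f["eye"]); return e+d*((z-e[2])/d[:,2])[:,None]
def proj(f,p):
    p=np.atleast_2d(p)-f["eye"]; c=q2R(f["rotation"]).inv().apply(p); k=f["mtx"]
    return np.c_[c[:,0]/c[:,2]*k[0][0]+k[0][2],c[:,1]/c[:,2]*k[1][1]+k[1][2]]
E
python3 - <<'E'
from h import *
from plant import manip
s=manip.grab_frame("side");t=manip.grab_frame("top")
for n,f,c in(("s",s,[(272,212),(271,263),(437,262),(241,170)]),("t",t,[(308,252),(247,303)])):
    print(n,onz(f,c,0.012).round(3).tolist())
print(onz(t,[(247,303)],.032),onz(s,[(238,162)],.032))
a=cv2.resize(s["image"][195:275,260:445],None,fx=4.2,fy=4.2,interpolation=cv2.INTER_CUBIC)
b=cv2.resize(t["image"][275:335,210:290],None,fx=4,fy=4,interpolation=cv2.INTER_CUBIC)
c=cv2.resize(s["image"][145:195,220:265],None,fx=4.8,fy=4.8,interpolation=cv2.INTER_CUBIC)
o=np.zeros((340+240,800,3),np.uint8); o[:a.shape[0],:a.shape[1]]=a[:, :800]; o[340:,:320]=b; o[340:,400:400+c.shape[1]]=c
cv2.imwrite("pics/c1.png",o); print(a.shape,c.shape)
E
```

```text
s [[0.464, 0.035, 0.012], [0.444, -0.14, 0.012], [0.827, -0.202, 0.012], [0.392, 0.238, 0.012]]
t [[0.473, 0.031, 0.012], [0.393, 0.238, 0.012]]
[[0.38468506 0.23758725 0.032     ]] [[0.38551418 0.2526145  0.032     ]]
(336, 777, 3) (240, 216, 3)
```

View pics/c1.png

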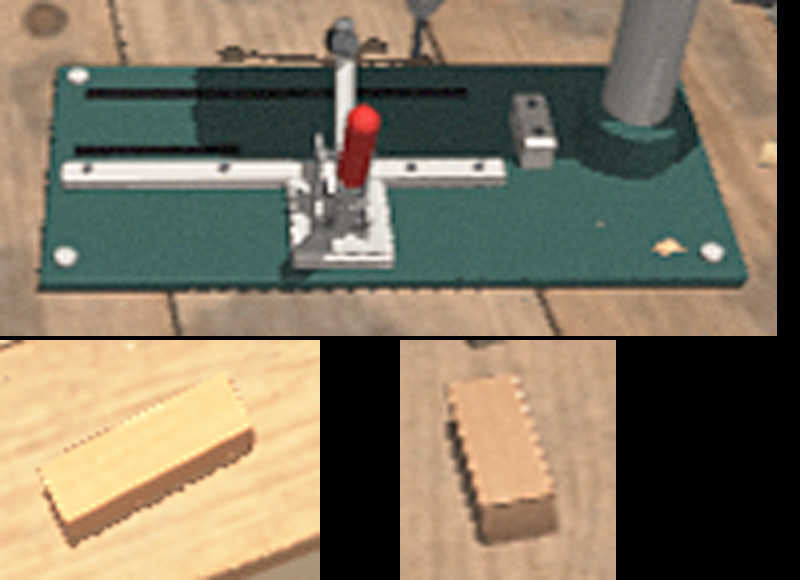

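The crop shows the block's top face in both views. The plate corners, the fence's far top edge (crop (63,162)–(505,158)), the end stop, the red lever and the clamp are all clear.

```bash
python3 - <<'E'
from h import *
from plant import manip
s=manip.grab_frame("side");t=manip.grab_frame("top")
T=onz(t,[(220,307),(226.5,320.5),(273.5,297.5),(268,283.75)],.032)
S=onz(s,[(230,154.8),(244.6,152.5),(251.9,177.3),(237.1,179)],.032)
for P in(T,S):
    print(P.mean(0).round(4),np.linalg.norm(np.roll(P,-1,0)-P,axis=1).round(3)); 
    r=cv2.minAreaRect((P[:,:2]*1000).astype(np.float32)); print(r)
P=onz(s,[(273.6,211),(269.5,263.1),(437.6,261.7)],.012); F=onz(s,[(275,233.6),(380.2,232.6)],.022)
print(P.round(4).tolist(),F.round(4).tolist())
# fit stand pose
M=np.array([(-.215,.075),(-.215,-.105),(.185,-.105),(-.205,-.022),(.055,-.022)]);W=np.r_[P,F][:,:2]
A,m=W.mean(0),M.mean(0);d=(W-A);e=(M-m)
th=np.arctan2((e[:,0]*d[:,1]-e[:,1]*d[:,0]).sum(),(e*d).sum());c=np.array([[np.cos(th),-np.sin(th)],[np.sin(th),np.cos(th)]])
print("stand",A-c@m,np.degrees(th),"res",(d-e@c.T).round(4).tolist())
E
```

```text
[0.3871 0.236  0.032 ] [0.042 0.133 0.042 0.138]
((387.00457763671875, 235.41998291015625), (42.2197265625, 137.6962127685547), 6.106773376464844)
[0.393  0.2336 0.032 ] [0.045 0.132 0.042 0.128]
((392.1917419433594, 232.98643493652344), (45.21638107299805, 132.35792541503906), 6.125291347503662)
[[0.469, 0.0382, 0.012], [0.4406, -0.1394, 0.012], [0.8293, -0.2016, 0.012]] [[0.4629, -0.0563, 0.022], [0.7212, -0.0962, 0.022]]
stand [ 0.66830297 -0.06829468] -9.166555929380868 res [[0.001, -0.0018], [0.0013, -0.0017], [-0.0049, -0.0002], [0.0005, 0.0011], [0.0021, 0.0026]]
```

```bash
cat >> h.py <<'E'
TH=np.radians(-9.2); O=np.array([.668,-.068,0])   # stand pose
def setstand(o,deg):
    global O,TH; O=np.array(o);TH=np.radians(deg)
def st(p): # stand mm -> world m
    return O+R.from_euler('z',TH).apply(np.array(p)/1000.)
def inst(p): return R.from_euler('z',-TH).apply(np.array(p)-O)*1000
def tool(phi,tilt=0): # phi: heading of tool x when pointing down (deg); tilt back: tool z swings away from tool +x
    return R.from_euler('z',phi,degrees=True)*R.from_euler('x',180,degrees=True)*R.from_euler('y',-tilt,degrees=True)
def rows(p0,r0,p1,r1,n,g):
    """rows in tool axes, straight line and even turn, rounding errors carried along"""
    rv=(r0.inv()*r1).as_rotvec(); p,r=np.array(p0,float),r0; out=[]
    for i in range(1,n+1):
        pt=p0+(p1-p0)*i/n; rt=r0*R.from_rotvec(rv*i/n)
        d=np.round(r.inv().apply(pt-p)*1000,1); a=np.round(np.degrees((r.inv()*rt).as_rotvec()),1)
        out.append([*d.tolist(),*a.tolist(),g]); p=p+r.apply(d/1000); r=r*R.from_rotvec(np.radians(a))
    return out,p,r
def plan(legs,start=None):
    from plant import manip
    s=manip.state(); p,r=(s['tool_pos'],q2R(s['tool_rot'])) if start is None else start
    for p1,r1,n,g in legs:
        o,p,r=rows(p,r,np.array(p1),r if r1 is None else r1,n,g); print(str(o).replace(' ',''))
E
python3 - <<'E'
from h import *
plan([((.45,-.1,.25),tool(60),11,85),((.385,.262,.22),tool(96.1),9,85)])
E
```

```text
[[34.4,-32.8,-0.4,-0.0,-0.0,-3.4,85],[36.2,-30.7,-0.5,-0.0,-0.0,-3.4,85],[38.0,-28.6,-0.4,-0.0,-0.0,-3.5,85],[39.7,-26.1,-0.4,-0.0,-0.0,-3.4,85],[41.1,-23.7,-0.5,-0.0,-0.0,-3.4,85],[42.5,-21.3,-0.4,-0.0,-0.0,-3.4,85],[43.7,-18.7,-0.4,-0.0,-0.0,-3.4,85],[44.7,-16.1,-0.5,-0.0,-0.0,-3.5,85],[45.6,-13.3,-0.4,-0.0,-0.0,-3.4,85],[46.3,-10.6,-0.5,-0.0,-0.0,-3.4,85],[46.9,-7.8,-0.4,-0.0,-0.0,-3.4,85]]
[[31.2,-26.4,3.4,-0.0,-0.0,-4.0,85],[33.0,-24.1,3.3,-0.0,-0.0,-4.0,85],[34.6,-21.8,3.4,-0.0,-0.0,-4.0,85],[36.0,-19.3,3.3,-0.0,-0.0,-4.0,85],[37.3,-16.7,3.4,-0.0,-0.0,-4.1,85],[38.3,-14.1,3.3,-0.0,-0.0,-4.0,85],[39.3,-11.3,3.4,-0.0,-0.0,-4.0,85],[40.0,-8.6,3.4,-0.0,-0.0,-4.0,85],[40.4,-5.7,3.3,-0.0,-0.0,-4.0,85]]
```

Emit:
servo_tool(
  moves=[
    [[34,-33,0,0,0,-3.4,85],[36,-31,0,0,0,-3.4,85],[38,-29,-1,0,0,-3.4,85],[40,-26,0,0,0,-3.4,85],[41,-24,-1,0,0,-3.4,85],[42,-21,0,0,0,-3.4,85],[44,-19,-1,0,0,-3.5,85],[45,-16,0,0,0,-3.5,85],[46,-13,0,0,0,-3.4,85],[46,-11,0,0,0,-3.4,85],[47,-8,0,0,0,-3.4,85]],
  ],
)

```text
time: 1.72
tool_pos: [0.4499, -0.0976, 0.2486]
tool_rot: [0.0, 0.866, 0.501, 0.0]
contact_force: [0.2, -0.2, -0.1]
gripper_width: 0.995
grasp_force: 0.0
```

Emit:
servo_tool(
  moves=[
    [[31,-26,3,0,0,-4,85],[33,-24,3,0,0,-4,85],[35,-22,3,0,0,-4,85],[36,-19,3,0,0,-4,85],[37,-17,3,0,0,-4,85],[38,-14,4,0,0,-4,85],[39,-11,4,0,0,-4,85],[40,-9,3,0,0,-4,85],[41,-6,4,0,0,-4,85],[0,0,0,0,0,0,85]],
  ],
)

```text
time: 2.98
tool_pos: [0.3836, 0.2644, 0.218]
tool_rot: [-0.0, 0.668, 0.744, -0.0]
contact_force: [1.1, -1.7, -0.2]
gripper_width: 0.994
grasp_force: 0.0
```

```bash
python3 - <<'E'
from h import *
from plant import manip
s=manip.state(); print(s['time'],s['tool_pos'],s['contact_force']); r=q2R(s['tool_rot']); print(r.as_matrix().round(3).tolist())
f=manip.grab_frame("wrist"); cv2.imwrite("pics/w1.png",f["image"])
t=manip.grab_frame("top"); cv2.imwrite("pics/top1.png",t["image"])
E
```

```text
2.975 [0.38358763 0.26435685 0.21798896] [ 1.07855134 -1.68714314 -0.15213446]
[[-0.108, 0.994, -0.001], [0.994, 0.108, -0.0], [0.0, -0.001, -1.0]]
```

View pics/w1.png

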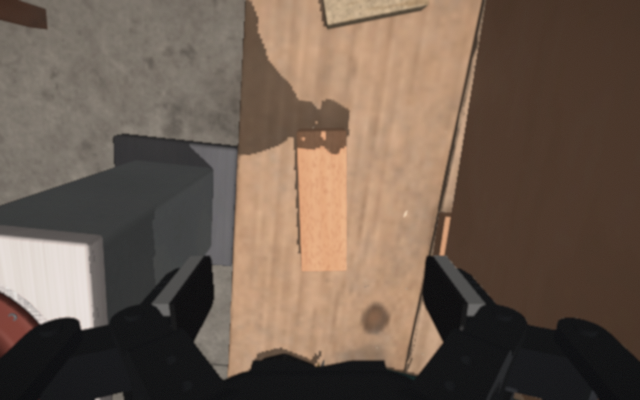

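In the wrist view the block's top face has corners at about (297,130), (348,131), (347,271) and (301,271). The finger pads show at both sides.

```bash
python3 - <<'E'
from h import *
from plant import manip
f=manip.grab_frame("wrist")
P=onz(f,[(297,130),(348,131),(347,271),(301,271)],.032)
print(P.round(4).tolist(),P.mean(0),np.linalg.norm(np.roll(P,-1,0)-P,axis=1).round(3))
c=P.mean(0);a=(P[0]+P[1]-P[2]-P[3])[:2];a/=np.linalg.norm(a);ph=np.degrees(np.arctan2(a[1],a[0]));print(ph)
g=c[:2]+.035*a
plan([((*g,.085),tool(ph),4,85),((*g,.028),tool(ph),4,85)])
E
```

```text
[[0.3618, 0.3025, 0.032], [0.4061, 0.3064, 0.032], [0.4225, 0.1726, 0.032], [0.3778, 0.1678, 0.032]] [0.39203849 0.23733189 0.032     ] [0.045 0.135 0.045 0.136]
96.8940810629655
[[2.4,1.0,33.3,0.0,0.0,-0.2,85],[2.4,1.1,33.4,0.0,0.0,-0.3,85],[2.4,1.1,33.3,0.0,0.0,-0.2,85],[2.3,1.1,33.4,0.0,0.0,-0.2,85]]
[[0.0,-0.0,14.2,0.0,0.0,-0.0,85],[0.0,-0.0,14.3,0.0,0.0,-0.0,85],[0.0,-0.0,14.2,0.0,0.0,-0.0,85],[0.1,-0.1,14.3,0.0,0.0,-0.0,85]]
```

Emit:
servo_tool(
  moves=[
    [[2.5,1,33,0,0,-0.2,85],[2.5,1,33,0,0,-0.2,85],[2.5,1,34,0,0,-0.2,85],[2,1,33,0,0,-0.2,85],[0,0,14,0,0,0,85],[0,0,14,0,0,0,85],[0,0,14,0,0,0,85],[0,0,15,0,0,0,85],[0,0,0,0,0,0,40],[0,0,0,0,0,0,30],[0,0,0,0,0,0,30],[0,0,0,0,0,0,30]],
  ],
)

```text
time: 4.62
tool_pos: [0.3882, 0.2729, 0.0292]
tool_rot: [0.0, 0.664, 0.748, 0.001]
contact_force: [0.9, 0.4, 2.1]
gripper_width: 0.499
grasp_force: 63.0
```

Emit:
servo_tool(
  moves=[
    [[0,0,0,0,0,0,30],[0,0,0,0,0,0,30],[0,0,0,0,0,0,30]],
  ],
)

```text
time: 5.0
tool_pos: [0.3883, 0.2729, 0.0292]
tool_rot: [0.0, 0.664, 0.748, 0.001]
contact_force: [0.9, 0.1, 5.5]
gripper_width: 0.496
grasp_force: 63.5
```

```bash
python3 - <<'E'
from h import *
a=st((-176,2,150)); print(a)
plan([((.388,.273,.15),None,3,30),((.41,.06,.15),tool(135),7,30),(a,tool(170.8),7,30)])
E
```

```text
[ 0.49458378 -0.03788664  0.15      ]
[[0.1,-0.0,-40.3,0.0,0.0,0.0,30],[0.0,-0.0,-40.2,0.0,0.0,0.0,30],[0.1,-0.0,-40.3,0.0,0.0,0.0,30]]
[[-30.6,-0.5,-0.0,0.0,-0.0,-5.5,30],[-30.4,-3.4,-0.0,0.0,-0.0,-5.4,30],[-29.9,-6.3,-0.1,0.0,0.0,-5.5,30],[-29.2,-9.1,0.0,0.1,0.0,-5.4,30],[-28.3,-11.8,0.0,-0.0,0.0,-5.5,30],[-26.9,-14.4,0.0,-0.0,-0.0,-5.4,30],[-25.5,-16.9,0.0,0.0,-0.0,-5.5,30]]
[[-18.4,-1.3,-0.0,0.0,-0.0,-5.1,30],[-18.3,-3.0,-0.0,0.0,-0.0,-5.1,30],[-17.9,-4.6,-0.0,0.0,0.0,-5.1,30],[-17.4,-6.2,-0.0,0.0,0.0,-5.2,30],[-16.8,-7.7,-0.0,0.0,0.0,-5.1,30],[-16.0,-9.2,-0.0,0.0,0.0,-5.1,30],[-15.2,-10.6,-0.0,0.0,0.0,-5.1,30]]
```

Emit:
servo_tool(
  moves=[
    [[0,0,-40,0,0,0,30],[0,0,-40,0,0,0,30],[0,0,-41,0,0,0,30],[-31,0,0,0,0,-5.5,30],[-30,-3,0,0,0,-5.4,30],[-30,-6,0,0,0,-5.5,30],[-29,-9,0,0,0,-5.4,30],[-28,-12,0,0,0,-5.5,30],[-27,-15,0,0,0,-5.4,30],[-26,-17,0,0,0,-5.5,30]],
  ],
)

```text
time: 6.25
tool_pos: [0.409, 0.0581, 0.148]
tool_rot: [-0.001, 0.381, 0.924, -0.0]
contact_force: [0.6, 0.1, -0.8]
gripper_width: 0.495
grasp_force: 62.8
```

Emit:
servo_tool(
  moves=[
    [[-18.5,-1.5,0,0,0,-5.1,30],[-18,-3,0,0,0,-5.1,30],[-18,-5,0,0,0,-5.1,30],[-17,-6,0,0,0,-5.2,30],[-17,-8,0,0,0,-5.1,30],[-16,-9,0,0,0,-5.1,30],[-15,-10,0,0,0,-5.1,30],[0,0,0,0,0,0,30],[0,0,0,0,0,0,30]],
  ],
)

```text
time: 7.38
tool_pos: [0.493, -0.0379, 0.1483]
tool_rot: [-0.001, 0.081, 0.997, 0.0]
contact_force: [-0.4, 0.3, -0.5]
gripper_width: 0.496
grasp_force: 62.7
```

```bash
python3 - <<'E'
from h import *
from plant import manip
s=manip.state(); print(s['time'],s['tool_pos'],inst(s['tool_pos'])); m=q2R(s['tool_rot']).as_matrix(); print(np.degrees(np.arctan2(m[1,0],m[0,0])),m[:,2])
f=manip.grab_frame("wrist"); t=manip.grab_frame("side")
o=np.vstack([f["image"][:, :], np.zeros((0,640,3),np.uint8)])
a=cv2.resize(t["image"][170:275,240:430],(543,300),interpolation=cv2.INTER_CUBIC)
w=cv2.resize(f["image"],(480,300))
cv2.imwrite("pics/w2.png",f["image"])
cv2.imwrite("pics/c2.png",np.vstack([np.hstack([w,np.zeros((300,63,3),np.uint8)]),a]))
E
```

```text
7.375 [ 0.49304268 -0.03791533  0.14834632] [-177.51668991    1.72528508  148.34631737]
170.7210928721837 [-2.13503681e-03  6.87932916e-04 -9.99997484e-01]
```

View pics/c2.png

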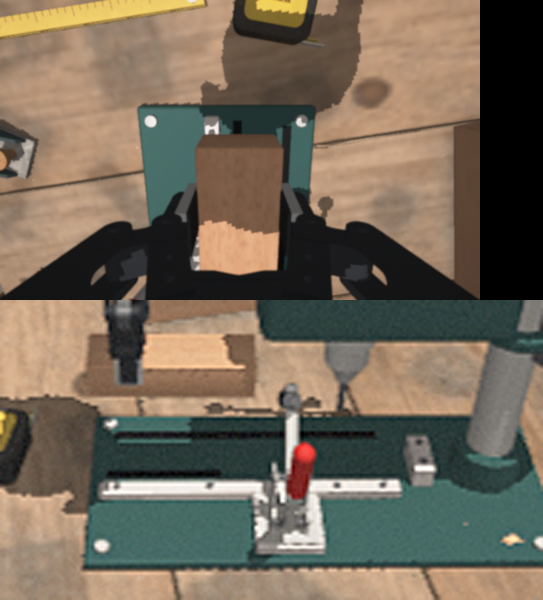

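The wrist view shows the plate's loading edge with corners near (187,140) and (419,141) at full scale. The fence end is at about x 275–291, row 158. The block is held level, and I see nothing in its way in the side view.

```bash
python3 - <<'E'
from h import *
im=cv2.imread("pics/w2.png"); h=cv2.cvtColor(im,cv2.COLOR_BGR2HSV)
m=cv2.inRange(h,(75,60,20),(100,255,255))
# plate edges by rows/cols
top=[(c,np.argmax(m[100:,c]>0)+100) for c in range(200,410,15)]; print(top)
L=[(np.argmax(m[r]>0),r) for r in range(150,230,10)]; Rr=[(639-np.argmax(m[r][::-1]>0),r) for r in range(150,230,10)]; print(L,Rr)
for r in (152,158,164,170): print(r,[tuple(im[r,c]) for c in range(268,300,2)])
E
```

```text
[(200, np.int64(141)), (215, np.int64(141)), (230, np.int64(141)), (245, np.int64(141)), (260, np.int64(141)), (275, np.int64(141)), (290, np.int64(141)), (305, np.int64(141)), (320, np.int64(141)), (335, np.int64(141)), (350, np.int64(141)), (365, np.int64(141)), (380, np.int64(141)), (395, np.int64(141))]
[(np.int64(185), 150), (np.int64(186), 160), (np.int64(187), 170), (np.int64(188), 180), (np.int64(189), 190), (np.int64(190), 200), (np.int64(191), 210), (np.int64(192), 220)] [(np.int64(419), 150), (np.int64(418), 160), (np.int64(417), 170), (np.int64(416), 180), (np.int64(415), 190), (np.int64(414), 200), (np.int64(414), 210), (np.int64(413), 220)]
152 [(np.uint8(98), np.uint8(101), np.uint8(68)), (np.uint8(62), np.uint8(63), np.uint8(42)), (np.uint8(48), np.uint8(50), np.uint8(32)), (np.uint8(49), np.uint8(51), np.uint8(33)), (np.uint8(50), np.uint8(52), np.uint8(34)), (np.uint8(48), np.uint8(50), np.uint8(33)), (np.uint8(49), np.uint8(50), np.uint8(34)), (np.uint8(49), np.uint8(51), np.uint8(33)), (np.uint8(49), np.uint8(50), np.uint8(33)), (np.uint8(50), np.uint8(51), np.uin
[... 1811 characters left out ...]
, (np.uint8(104), np.uint8(109), np.uint8(73)), (np.uint8(139), np.uint8(143), np.uint8(134)), (np.uint8(230), np.uint8(234), np.uint8(242)), (np.uint8(240), np.uint8(244), np.uint8(249)), (np.uint8(239), np.uint8(243), np.uint8(248)), (np.uint8(235), np.uint8(239), np.uint8(246)), (np.uint8(236), np.uint8(239), np.uint8(246)), (np.uint8(232), np.uint8(236), np.uint8(243)), (np.uint8(238), np.uint8(242), np.uint8(248)), (np.uint8(237), np.uint8(241), np.uint8(247)), (np.uint8(217), np.uint8(223), np.uint8(231)), (np.uint8(103), np.uint8(107), np.uint8(110)), (np.uint8(83), np.uint8(86), np.uint8(58)), (np.uint8(104), np.uint8(108), np.uint8(73)), (np.uint8(104), np.uint8(109), np.uint8(73))]
```

```bash
python3 - <<'E'
from h import *
from plant import manip
f=manip.grab_frame("wrist"); s=manip.state()
L=onz(f,[(185,150),(192,220)],.012); Rr=onz(f,[(419.5,150),(413.5,220)],.012); E=onz(f,[(200,141),(395,141)],.0); F=onz(f,[(291.7,169.5)],.022)
print("L",inst(L).round(1).tolist(),"R",inst(Rr).round(1).tolist(),"E",inst(E).round(1).tolist(),"F",inst(F).round(1).tolist())
for P in(L,Rr,E): d=P[1]-P[0]; print(np.degrees(np.arctan2(d[1],d[0])))
print(inst(s['tool_pos']))
E
```

```text
L [[-209.1, -97.5, 12.0], [-153.9, -97.6, 12.0]] R [[-209.3, 77.5, 12.0], [-154.1, 77.0, 12.0]] E [[-214.5, -89.7, 0.0], [-214.6, 61.4, 0.0]] F [[-196.4, -17.4, 22.0]]
-9.242954539545316
-9.649786210679364
80.83937820645993
[-177.11690137    1.84685298  148.99110022]
```

Emit:
servo_tool(
  moves=[
    [[-4,3,15,0,0,0,30],[-4,3,25,0,0,0,30],[0,0,25,0,0,0,30],[0,0,20,0,0,0,30],[0,0,12,0,0,0,30],[0,0,4,0,0,0,30],[0,0,2,0,0,0,30],[0,0,0,0,0,0,30]],
  ],
)

```text
time: 8.52
tool_pos: [0.5034, -0.0339, 0.047]
tool_rot: [0.001, 0.08, 0.997, -0.0]
contact_force: [0.2, 0.2, -0.6]
gripper_width: 0.5
grasp_force: 62.7
```

Emit:
servo_tool(
  moves=[
    [[0,0,1.5,0,0,0,30],[0,0,1.5,0,0,0,30],[0,0,0,0,0,0,30]],
  ],
)

```text
time: 8.9
tool_pos: [0.5029, -0.0338, 0.0433]
tool_rot: [-0.0, 0.08, 0.997, -0.0]
contact_force: [0.3, 2.0, -1.4]
gripper_width: 0.498
grasp_force: 62.7
```

Emit:
servo_tool(
  moves=[
    [[0,0,1,0,0,0,30],[0,0,1,0,0,0,30],[0,0,0,0,0,0,30]],
  ],
)

```text
time: 9.28
tool_pos: [0.503, -0.0338, 0.0413]
tool_rot: [0.0, 0.08, 0.997, 0.0]
contact_force: [-0.8, -0.0, -1.2]
gripper_width: 0.497
grasp_force: 62.7
```

```bash
python3 - <<'E'
from h import *
from plant import manip
t=manip.grab_frame("side");w=manip.grab_frame("wrist")
a=cv2.resize(t["image"][195:275,260:445],(740,320),interpolation=cv2.INTER_CUBIC)
b=cv2.resize(w["image"],(432,270))
o=np.zeros((590,740,3),np.uint8);o[:320]=a;o[320:,:432]=b
cv2.imwrite("pics/c3.png",o)
E
```

```text
(no output)
```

View pics/c3.png

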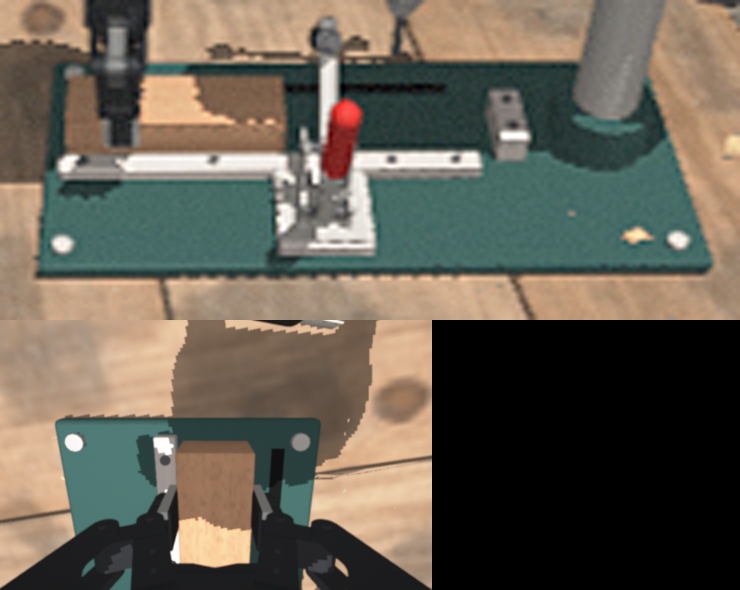

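The block stands clear behind the fence on its left side, parallel to it, with the -y finger above the fence top. It is almost down.

Emit:
servo_tool(
  moves=[
    [[0,0,1,0,0,0,30],[0,0,1,0,0,0,30],[0,0,0,0,0,0,30]],
  ],
)

```text
time: 9.75
tool_pos: [0.503, -0.0337, 0.0412]
tool_rot: [-0.001, 0.08, 0.997, 0.0]
contact_force: [-7.0, 0.6, 13.7]
gripper_width: 0.501
grasp_force: 64.4
```

Emit:
servo_tool(
  moves=[
    [[0,0,-1.2,0,0,0,30],[0,-1,0,0,0,0,30],[0,-1,0,0,0,0,30],[0,0,0,0,0,0,30]],
  ],
)

```text
time: 10.25
tool_pos: [0.5034, -0.0355, 0.0412]
tool_rot: [0.001, 0.08, 0.997, 0.0]
contact_force: [0.1, 4.1, 6.3]
gripper_width: 0.499
grasp_force: 63.5
```

Emit:
servo_tool(
  moves=[
    [[0,-1,0,0,0,0,30],[0,0,0,0,0,0,30]],
  ],
)

```text
time: 10.5
tool_pos: [0.5033, -0.0364, 0.0412]
tool_rot: [0.001, 0.08, 0.997, 0.001]
contact_force: [0.4, 4.2, 5.5]
gripper_width: 0.5
grasp_force: 63.5
```

Emit:
servo_tool(
  moves=[
    [[0,-1,0,0,0,0,30],[0,0,0,0,0,0,30]],
  ],
)

```text
time: 10.75
tool_pos: [0.5033, -0.0366, 0.0413]
tool_rot: [0.001, 0.08, 0.997, 0.001]
contact_force: [0.8, 8.0, 5.7]
gripper_width: 0.501
grasp_force: 63.5
```

```bash
sed -i 's/O=np.array(\[.668,-.068,0\])/O=np.array([.66875,-.0634,0])/' h.py; python3 - <<'E'
from h import *
from plant import manip
s=manip.state(); p=inst(s['tool_pos']); print(p, "tail",p[0]-31.7)
t=p[0]-31.7
a=st((t-40,2,110)); b=st((t-29,2,33))
plan([(st((p[0],p[1],110)),None,3,85),(a,tool(170.8,45),6,12),(b,None,5,12)])
E
```

```text
[-1.67611779e+02  3.91212137e-03  4.12724811e+01] tail -199.31177884069172
[[-0.0,0.1,-22.9,0.0,0.0,0.0,85],[-0.1,0.0,-22.9,0.0,0.0,0.0,85],[-0.0,0.1,-22.9,0.0,0.0,0.0,85]]
[[11.9,0.3,-0.0,0.0,-7.5,-0.0,12],[11.9,0.4,-1.6,0.1,-7.5,-0.0,12],[11.5,0.3,-3.1,-0.0,-7.4,-0.0,12],[11.0,0.3,-4.6,-0.0,-7.5,-0.0,12],[10.4,0.4,-6.0,0.0,-7.5,-0.0,12],[9.5,0.3,-7.3,0.0,-7.5,-0.1,12]]
[[9.3,-0.0,12.5,0.0,0.0,0.0,12],[9.4,-0.0,12.4,0.0,0.0,0.0,12],[9.3,-0.0,12.5,0.0,0.0,0.0,12],[9.3,-0.0,12.4,0.0,0.0,0.0,12],[9.3,-0.0,12.5,0.0,0.0,0.0,12]]
```

```bash
python3 - <<'E'
from h import *
from plant import manip
s=manip.state(); p=inst(s['tool_pos']); t=p[0]-31.7
a=st((t-40,2,110)); b=st((t-26,2,33))
plan([(st((p[0],p[1],110)),None,3,85),(a,tool(170.8,25),6,12),(b,None,5,12)])
c=st((-150,2,33)); plan([(c,tool(170.8,45),10,12)],(b,tool(170.8,25)))
E
```

```text
[[-0.0,0.1,-22.9,0.0,0.0,0.0,85],[-0.1,0.0,-22.9,0.0,0.0,0.0,85],[-0.0,0.1,-22.9,0.0,0.0,0.0,85]]
[[11.9,0.3,-0.0,0.0,-4.1,-0.0,12],[12.0,0.4,-0.9,0.1,-4.2,-0.0,12],[11.8,0.3,-1.8,-0.0,-4.1,-0.0,12],[11.6,0.3,-2.5,0.0,-4.2,-0.0,12],[11.5,0.4,-3.5,0.0,-4.1,-0.0,12],[11.1,0.3,-4.2,0.1,-4.2,-0.0,12]]
[[4.0,0.0,15.1,0.0,0.0,0.0,12],[4.0,0.0,15.2,0.0,0.0,0.0,12],[3.9,0.0,15.1,0.0,0.0,0.0,12],[4.0,0.0,15.1,0.0,0.0,0.0,12],[4.0,0.0,15.2,0.0,0.0,0.0,12]]
[[-6.8,-0.0,3.2,-0.0,-2.0,-0.0,12],[-6.7,-0.0,3.4,0.0,-2.0,-0.0,12],[-6.6,0.0,3.7,0.0,-2.0,0.0,12],[-6.5,-0.0,3.8,0.0,-2.0,0.0,12],[-6.3,-0.0,4.1,0.0,-2.0,0.0,12],[-6.2,-0.0,4.4,0.0,-2.0,-0.0,12],[-6.0,-0.0,4.5,0.0,-2.0,-0.0,12],[-5.8,-0.0,4.7,0.0,-2.0,-0.0,12],[-5.7,-0.0,5.0,0.0,-2.0,-0.0,12],[-5.5,-0.0,5.1,0.0,-2.0,-0.0,12]]
```

Emit:
servo_tool(
  moves=[
    [[0,0,0,0,0,0,85],[0,0,0,0,0,0,85],[0,0,0,0,0,0,85],[0,0,0,0,0,0,85],[0,0,-23,0,0,0,85],[0,0,-23,0,0,0,85],[0,0,-23,0,0,0,85]],
  ],
)

```text
time: 11.62
tool_pos: [0.5021, -0.0378, 0.11]
tool_rot: [-0.0, 0.08, 0.997, -0.0]
contact_force: [0.9, -0.6, 0.7]
gripper_width: 0.995
grasp_force: 0.0
```

Emit:
servo_tool(
  moves=[
    [[12,0.5,0,0,-4.2,0,12],[12,0.5,-1,0,-4.2,0,12],[12,0,-2,0,-4.1,0,12],[11.5,0.5,-2.5,0,-4.2,0,12],[11.5,0,-3.5,0,-4.1,0,12],[11,0.5,-4,0,-4.2,0,12],[4,0,15,0,0,0,12],[4,0,15,0,0,0,12],[4,0,15,0,0,0,12],[4,0,15,0,0,0,12],[4,0,15,0,0,0,12],[0,0,0,0,0,0,12]],
  ],
)

```text
time: 13.12
tool_pos: [0.444, -0.0262, 0.0317]
tool_rot: [0.214, 0.078, 0.974, -0.017]
contact_force: [-1.0, -0.2, 0.3]
gripper_width: 0.141
grasp_force: 0.0
```

```bash
python3 - <<'E'
from h import *
from plant import manip
s=manip.state(); print(inst(s['tool_pos']),s['contact_force'],s['gripper_width'])
t=manip.grab_frame("side")
cv2.imwrite("pics/c4.png",cv2.resize(t["image"][120:280,200:460],(780,480),interpolation=cv2.INTER_CUBIC))
E
```

```text
[-227.84619575    0.77129266   31.67493325] [-0.95895628 -0.1555065   0.3196068 ] 0.14103548496839707
```

View pics/c4.png

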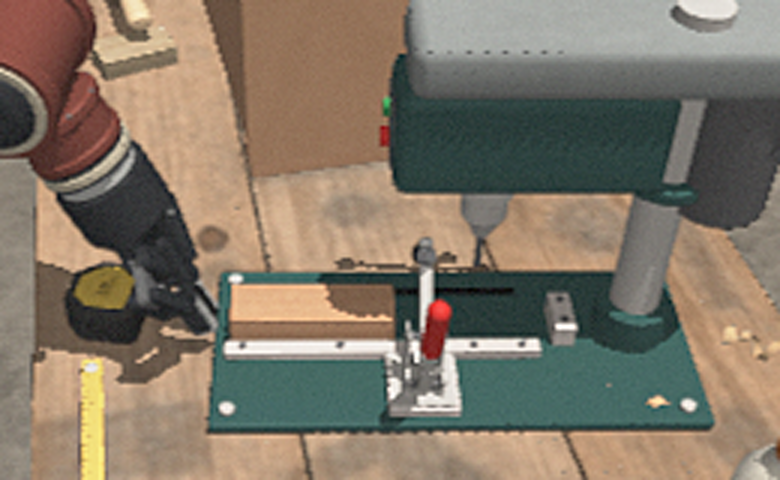

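The block lies flat along the fence. The fingers sit just behind its tail at about (205,310), and the lever and clamp arm are clear.

Emit:
servo_tool(
  moves=[
    [[0,1,-1.5,0,0,0,12],[-6.8,0,3.2,0,-2,0,12],[-6.7,0,3.4,0,-2,0,12],[-6.6,0,3.6,0,-2,0,12],[-6.5,0,3.8,0,-2,0,12],[-6.3,0,4,0,-2,0,12],[-6.2,0,4.3,0,-2,0,12],[-6,0,4.5,0,-2,0,12],[-5.8,0,4.7,0,-2,0,12],[-5.7,0,5,0,-2,0,12],[-5.5,0,5.1,0,-2,0,12]],
  ],
)

```text
time: 14.55
tool_pos: [0.5195, -0.0373, 0.0358]
tool_rot: [0.382, 0.074, 0.92, -0.031]
contact_force: [-0.1, 0.7, -0.0]
gripper_width: 0.142
grasp_force: 0.4
```

```bash
python3 - <<'E'
from h import *
from plant import manip
s=manip.state(); p=inst(s['tool_pos']);print(p,s['contact_force'],s['gripper_width'],(tool(170.8,45).inv()*q2R(s['tool_rot'])).as_rotvec(degrees=True))
plan([(st((-100,1,33)),tool(170.8,45),8,12)])
E
```

```text
[-151.5254624     1.87333048   35.83151707] [-0.13948324  0.71797354 -0.02811932] 0.14213031698289752 [-0.00802003 -0.12948159 -0.01335877]
[[-4.3,-0.1,4.8,0.0,0.0,0.0,12],[-4.3,-0.1,4.8,0.0,0.0,0.0,12],[-4.3,-0.1,4.8,0.0,0.0,0.0,12],[-4.3,-0.1,4.9,0.0,0.1,0.0,12],[-4.3,-0.2,4.8,0.0,-0.0,0.0,12],[-4.3,-0.1,4.8,0.0,-0.0,0.0,12],[-4.3,-0.1,4.8,0.0,0.0,0.0,12],[-4.3,-0.1,4.8,0.0,0.0,0.0,12]]
```

Emit:
servo_tool(
  moves=[
    [[-4.3,0,4.8,0,0,0,12],[-4.3,0,4.8,0,0,0,12],[-4.3,0,4.8,0,0,0,12],[-4.3,0,4.8,0,0,0,12],[-4.3,-0.5,4.8,0,0,0,12],[-4.3,0,4.8,0,0,0,12],[-4.3,0,4.8,0,0,0,12],[-4.3,-0.5,4.8,0,0,0,12],[0,0,0,0,0,0,12]],
  ],
)

```text
time: 15.68
tool_pos: [0.5701, -0.0468, 0.0321]
tool_rot: [0.382, 0.074, 0.921, -0.031]
contact_force: [-0.7, 0.7, -0.1]
gripper_width: 0.139
grasp_force: 0.0
```

```bash
python3 - <<'E'
from h import *
from plant import manip
s=manip.state(); p=inst(s['tool_pos']);print(p,s['contact_force'])
t=manip.grab_frame("side")
cv2.imwrite("pics/c5.png",cv2.resize(t["image"][160:280,250:450],(800,480),interpolation=cv2.INTER_CUBIC))
E
```

```text
[-100.04810524    0.61536511   32.1146486 ] [-0.67977192  0.66135182 -0.05095178]
```

View pics/c5.png

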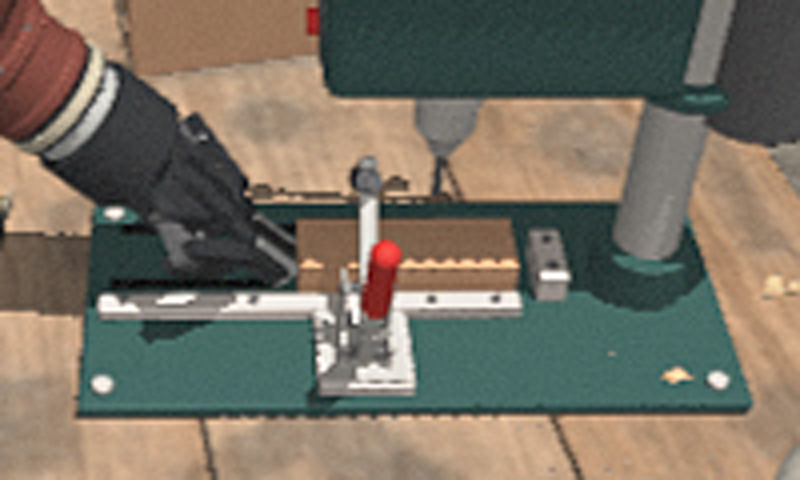

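The block is under the clamp foot along the fence, with about 12 mm left between its leading end at (518,255) and the stop face at (530,265). The arm is clear of the head.

Emit:
servo_tool(
  moves=[
    [[-2.5,0,1.5,0,0,0,12],[-2,0,2,0,0,0,12],[-2,0,2,0,0,0,12],[-1,0,1,0,0,0,12],[0,0,0,0,0,0,12]],
  ],
)

```text
time: 16.35
tool_pos: [0.5796, -0.0483, 0.0329]
tool_rot: [0.382, 0.074, 0.921, -0.031]
contact_force: [1.1, 0.8, -0.8]
gripper_width: 0.139
grasp_force: 0.0
```

Emit:
servo_tool(
  moves=[
    [[-1,0,1,0,0,0,12],[0,0,0,0,0,0,12]],
  ],
)

```text
time: 16.6
tool_pos: [0.5809, -0.0485, 0.0329]
tool_rot: [0.382, 0.074, 0.921, -0.031]
contact_force: [0.2, -0.4, -0.6]
gripper_width: 0.144
grasp_force: 0.0
```

Emit:
servo_tool(
  moves=[
    [[-1,0,1,0,0,0,12],[0,0,0,0,0,0,12]],
  ],
)

```text
time: 16.85
tool_pos: [0.5823, -0.0487, 0.0328]
tool_rot: [0.382, 0.074, 0.921, -0.031]
contact_force: [0.8, 0.0, 0.1]
gripper_width: 0.141
grasp_force: 0.0
```

Emit:
servo_tool(
  moves=[
    [[-0.7,0,0.7,0,0,0,12],[0,0,0,0,0,0,12]],
  ],
)

```text
time: 17.1
tool_pos: [0.5832, -0.0488, 0.0328]
tool_rot: [0.382, 0.074, 0.921, -0.031]
contact_force: [0.2, -0.1, -0.2]
gripper_width: 0.137
grasp_force: 0.0
```

Emit:
servo_tool(
  moves=[
    [[-0.7,0,0.7,0,0,0,12],[-0.7,0,0.7,0,0,0,12],[0,0,0,0,0,0,12]],
  ],
)

```text
time: 17.48
tool_pos: [0.5848, -0.049, 0.0326]
tool_rot: [0.381, 0.074, 0.921, -0.031]
contact_force: [-4.5, 0.2, 4.2]
gripper_width: 0.143
grasp_force: 2.8
```

Emit:
servo_tool(
  moves=[
    [[-0.7,0,0.7,0,0,0,12],[0,0,0,0,0,0,12]],
  ],
)

```text
time: 17.73
tool_pos: [0.5851, -0.049, 0.0324]
tool_rot: [0.381, 0.074, 0.921, -0.031]
contact_force: [-20.0, 1.5, 15.9]
gripper_width: 0.137
grasp_force: 9.9
```

Emit:
servo_tool(
  moves=[
    [[-0.7,0,0.7,0,0,0,12],[0,0,0,0,0,0,12]],
  ],
)

```text
time: 17.98
tool_pos: [0.5853, -0.049, 0.0322]
tool_rot: [0.381, 0.074, 0.921, -0.031]
contact_force: [-34.0, 2.1, 26.4]
gripper_width: 0.141
grasp_force: 17.2
```

```bash
python3 - <<'E'
from h import *
from plant import manip
s=manip.state(); p=inst(s['tool_pos']);print(p)
r=q2R(s['tool_rot'])
plan([(st((p[0]-14,p[1],33)),None,2,0),(st((-105,50,36)),tool(170.8,45),4,0),(st((-60,50,36)),None,4,0),(st((-60,41,36)),None,2,0)])
im=manip.grab_frame("side")
for x in(-60,-20,20,50):
    a=proj(im,st((x,-22,22)))[0]; c=int(round(a[0])); print(x,a.round(1),[im["image"][r,c].tolist() for r in range(int(a[1])-4,int(a[1])+4)])
E
```

```text
[-84.6707416    0.83517927  32.24142366]
[[4.7,0.0,-5.2,0.0,0.0,0.0,0],[4.7,0.0,-5.2,0.0,0.0,0.0,0]]
[[0.6,12.3,-1.6,0.0,-0.0,0.0,0],[0.6,12.3,-1.7,0.0,-0.0,0.0,0],[0.6,12.3,-1.6,0.0,-0.1,0.0,0],[0.5,12.3,-1.7,0.0,0.0,0.0,0]]
[[-7.9,-0.0,8.0,0.0,0.0,0.0,0],[-8.0,-0.0,7.9,0.0,0.0,0.0,0],[-7.9,-0.0,8.0,0.0,0.0,0.0,0],[-8.0,-0.0,7.9,0.0,0.0,0.0,0]]
[[0.0,-4.5,0.0,0.0,0.0,0.0,0],[0.0,-4.5,0.0,0.0,0.0,0.0,0]]
-60 [333.3 232.2] [[83, 103, 138], [78, 102, 132], [77, 102, 133], [78, 98, 134], [75, 99, 129], [102, 113, 129], [129, 133, 137], [120, 126, 134]]
-20 [349.3 232.2] [[84, 105, 147], [81, 104, 150], [75, 97, 140], [89, 105, 133], [105, 119, 145], [207, 220, 230], [238, 242, 244], [245, 250, 250]]
20 [365.3 232.1] [[94, 122, 158], [95, 122, 156], [87, 114, 151], [74, 97, 134], [105, 121, 150], [217, 227, 234], [231, 236, 241], [230, 235, 240]]
50 [377.3 232. ] [[94, 120, 157], [94, 120, 156], [80, 107, 144], [78, 102, 139], [106, 127, 155], [222, 232, 240], [232, 236, 241], [230, 236, 242]]
```

Emit:
servo_tool(
  moves=[
    [[5,0,-5,0,0,0,0],[5,0,-5,0,0,0,0],[0.5,12,-1.5,0,0,0,0],[0.5,12,-1.5,0,0,0,0],[0.5,13,-1.5,0,0,0,0],[0.5,13,-1.5,0,0,0,0],[-8,0,8,0,0,0,0],[-8,0,8,0,0,0,0],[-8,0,8,0,0,0,0],[-8,0,8,0,0,0,0],[0,-4,0,0,0,0,0],[0,-4,0,0,0,0,0]],
  ],
)

```text
time: 19.52
tool_pos: [0.6195, -0.0125, 0.0355]
tool_rot: [0.381, 0.074, 0.921, -0.031]
contact_force: [-1.6, -0.2, 0.3]
gripper_width: -0.001
grasp_force: 0.0
```

Emit:
servo_tool(
  moves=[
    [[0,-1.5,0,0,0,0,0],[0,-1.5,0,0,0,0,0],[0,0,0,0,0,0,0]],
  ],
)

```text
time: 19.9
tool_pos: [0.6184, -0.0151, 0.0355]
tool_rot: [0.381, 0.074, 0.921, -0.031]
contact_force: [-0.2, -0.0, -0.9]
gripper_width: -0.001
grasp_force: 0.0
```

Emit:
servo_tool(
  moves=[
    [[0,-1,0,0,0,0,0],[0,0,0,0,0,0,0]],
  ],
)

```text
time: 20.15
tool_pos: [0.6182, -0.0159, 0.0356]
tool_rot: [0.381, 0.074, 0.921, -0.031]
contact_force: [-0.7, 0.1, 0.3]
gripper_width: -0.004
grasp_force: 0.0
```

Emit:
servo_tool(
  moves=[
    [[0,-1,0,0,0,0,0],[0,0,0,0,0,0,0]],
  ],
)

```text
time: 20.4
tool_pos: [0.618, -0.017, 0.0356]
tool_rot: [0.381, 0.074, 0.921, -0.031]
contact_force: [-0.0, -0.7, 0.6]
gripper_width: 0.001
grasp_force: 0.0
```

Emit:
servo_tool(
  moves=[
    [[0,-1,0,0,0,0,0],[0,-0.5,0,0,0,0,0],[0,0,0,0,0,0,0]],
  ],
)

```text
time: 20.78
tool_pos: [0.6178, -0.0185, 0.0356]
tool_rot: [0.381, 0.074, 0.921, -0.031]
contact_force: [-0.0, 0.2, -0.4]
gripper_width: -0.002
grasp_force: 0.0
```

Emit:
servo_tool(
  moves=[
    [[0,-1,0,0,0,0,0],[0,0,0,0,0,0,0]],
  ],
)

```text
time: 21.02
tool_pos: [0.6177, -0.0192, 0.0357]
tool_rot: [0.382, 0.074, 0.921, -0.031]
contact_force: [0.2, 2.4, 0.0]
gripper_width: 0.0
grasp_force: 1.1
```

Emit:
servo_tool(
  moves=[
    [[0,-1,0,0,0,0,0],[0,0,0,0,0,0,0]],
  ],
)

```text
time: 21.28
tool_pos: [0.6177, -0.0195, 0.0359]
tool_rot: [0.382, 0.074, 0.921, -0.03]
contact_force: [-2.0, 7.8, 2.7]
gripper_width: 0.002
grasp_force: 3.7
```

Emit:
servo_tool(
  moves=[
    [[0,-1,0,0,0,0,0],[0,0,0,0,0,0,0]],
  ],
)

```text
time: 21.52
tool_pos: [0.6176, -0.0197, 0.0361]
tool_rot: [0.382, 0.073, 0.921, -0.03]
contact_force: [-1.9, 12.7, 5.1]
gripper_width: 0.001
grasp_force: 6.2
```

```bash
cat > lev.py <<'E'
from h import *
def tcp(q,r=90,x=-52,press=0):
    a=1.26-q; u=np.array([-np.cos(a),np.sin(a)]);n=np.array([np.sin(a),np.cos(a)])
    C=np.array([-79,30])+r*u+(8.5-press)*n
    return st((x,C[0]+13,C[1]+16))
E
python3 - <<'E'
from lev import *
from plant import manip
s=manip.state(); p=inst(s['tool_pos']);print(p)
T=tool(170.8,55)
plan([(st((p[0],46,36)),None,1,0),(st((-125,40,110)),None,4,0),(st((-135,-80,150)),T,6,0),(st((-135,-80,136)),T,1,0),(st((-52,-80,136)),T,5,0)])
im=manip.grab_frame("side")
for n,uv,in(("knob",(342,201)),("handletip",(346.3,222.5))):
    d=ray(im,uv)[0]; e=inst(im["eye"]); d=inst(np.array(im["eye"])+d)-e; print(n,e+d*((-45-e[0])/d[0]))
print(onz(im,[(275,340),(400,318)],.03))
E
```

```text
[-57.47595767  34.97279676  36.07937679]
[[0.0,11.0,0.1,0.0,0.0,0.0,0]]
[[-1.2,-1.4,-25.0,0.0,0.0,0.0,0],[-1.1,-1.5,-25.1,0.0,0.0,0.0,0],[-1.2,-1.4,-25.0,0.0,0.0,0.0,0],[-1.1,-1.5,-25.0,0.0,0.0,0.0,0]]
[[-3.5,-20.0,-5.9,0.0,-1.7,0.0,0],[-3.7,-20.0,-5.9,0.0,-1.6,0.0,0],[-3.9,-20.0,-5.7,0.1,-1.7,0.0,0],[-4.0,-20.0,-5.5,-0.0,-1.6,0.0,0],[-4.2,-19.9,-5.5,0.0,-1.7,0.0,0],[-4.4,-20.0,-5.3,0.0,-1.6,0.0,0]]
[[11.5,-0.0,8.0,0.0,-0.0,0.0,0]]
[[-9.5,-0.0,13.6,0.0,-0.0,0.0,0],[-9.6,-0.0,13.6,0.0,-0.0,0.0,0],[-9.5,-0.1,13.6,0.0,-0.0,0.0,0],[-9.5,0.0,13.6,0.0,-0.0,0.0,0],[-9.6,0.0,13.6,0.0,-0.0,0.0,0]]
knob [-45.         -21.39154353 123.71064555]
handletip [ -45.         -116.60173461  146.13104127]
[[ 0.43195164 -0.34404874  0.03      ]
 [ 0.68218598 -0.34005208  0.03      ]]
```

Emit:
servo_tool(
  moves=[
    [[0,11,0,0,0,0,0],[-1,-1,-25,0,0,0,0],[-1,-1,-25,0,0,0,0],[-1,-1,-25,0,0,0,0],[-1,-2,-25,0,0,0,0],[-3.5,-20,-6,0,-1.6,0,0],[-3.5,-20,-6,0,-1.7,0,0],[-4,-20,-6,0,-1.6,0,0],[-4,-20,-5.5,0,-1.7,0,0],[-4,-20,-5.5,0,-1.7,0,0],[-4.5,-20,-5.5,0,-1.7,0,0],[0,0,0,0,0,0,0]],
  ],
)

```text
time: 23.08
tool_pos: [0.5211, -0.1228, 0.1498]
tool_rot: [0.46, 0.073, 0.884, -0.038]
contact_force: [-0.3, 0.1, -0.0]
gripper_width: -0.001
grasp_force: 0.0
```

```bash
python3 - <<'E'
from lev import *
from plant import manip
s=manip.state(); p=inst(s['tool_pos']);print(p,(tool(170.8,55).inv()*q2R(s['tool_rot'])).as_rotvec(degrees=True),s['contact_force'])
T=tool(170.8,55)
plan([(st((-52,-80,136)),T,6,0)])
q0=tcp(0,press=-4); print('q0',inst(q0))
start=(st((-52,-80,136)),T)
L=[(tcp(q,press=1),None,1,0) for q in np.arange(.0,1.30,.08)]+[(tcp(1.29,press=1),None,1,0)]
plan(L,start)
# check block via side view
im=manip.grab_frame("side"); cv2.imwrite("pics/c6.png",cv2.resize(im["image"][150:280,250:450],(800,520),interpolation=cv2.INTER_CUBIC))
E
```

```text
[-136.22412477  -82.20970683  149.82058091] [ 0.15528312 -0.03175452  0.10618031] [-0.30957803  0.05243352 -0.00633123]
[[-6.2,0.4,12.8,-0.0,0.0,-0.0,0],[-6.1,0.4,12.8,-0.1,0.0,-0.0,0],[-6.2,0.4,12.9,0.0,0.0,-0.1,0],[-6.1,0.4,12.8,-0.0,0.0,0.0,0],[-6.2,0.4,12.8,-0.0,0.0,0.0,0],[-6.1,0.4,12.8,-0.1,0.0,-0.0,0]]
q0 [-52.         -81.62239248 135.5108421 ]
[[1.7,-6.4,1.2,0.0,0.0,0.0,0]]
[[1.5,-6.9,1.1,0.0,0.0,0.0,0]]
[[2.0,-6.8,1.4,0.0,0.0,0.0,0]]
[[2.5,-6.6,1.7,0.0,0.0,0.0,0]]
[[2.9,-6.3,2.0,0.0,0.0,0.0,0]]
[[3.2,-6.0,2.3,0.0,0.0,0.0,0]]
[[3.7,-5.7,2.6,0.0,0.0,0.0,0]]
[[4.0,-5.3,2.8,0.0,0.0,0.0,0]]
[[4.4,-4.9,3.0,0.0,0.0,0.0,0]]
[[4.7,-4.4,3.3,0.0,0.0,0.0,0]]
[[4.9,-4.0,3.4,0.0,0.0,0.0,0]]
[[5.2,-3.5,3.7,0.0,0.0,0.0,0]]
[[5.4,-3.0,3.8,0.0,0.0,0.0,0]]
[[5.5,-2.4,3.9,0.0,0.0,0.0,0]]
[[5.8,-1.9,4.0,0.0,0.0,0.0,0]]
[[5.8,-1.3,4.0,0.0,0.0,0.0,0]]
[[5.9,-0.7,4.2,0.0,0.0,0.0,0]]
[[0.7,-0.1,0.5,0.0,0.0,0.0,0]]
```

View pics/c6.png

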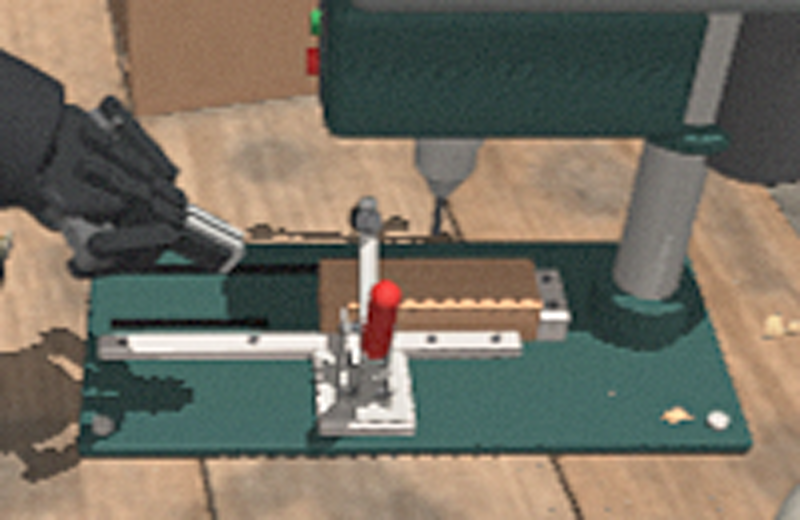

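The block sits home: its end is against the stop at about (540,300) and its side is on the fence. The lever is still open and the gripper is clear. Next is the lever.

Emit:
servo_tool(
  moves=[
    [[-6,0.4,13,0,0,0,0],[-6,0.4,13,0,0,0,0],[-6,0.4,13,0,0,0,0],[-6,0.4,13,0,0,0,0],[-6.5,0.4,12.5,0,0,0,0],[-6.5,0,12.5,0,0,0,0],[0,0,0,0,0,0,0]],
  ],
)

```text
time: 24.0
tool_pos: [0.6057, -0.1318, 0.1352]
tool_rot: [0.46, 0.071, 0.884, -0.036]
contact_force: [-0.2, 0.6, -0.8]
gripper_width: 0.003
grasp_force: 0.0
```

Emit:
servo_tool(
  moves=[
    [[1.7,-6.4,1.2,0,0,0,0],[1.5,-7,1,0,0,0,0],[2,-7,1.5,0,0,0,0],[2.5,-6.5,1.5,0,0,0,0],[3,-6.5,2,0,0,0,0],[3,-6,2.5,0,0,0,0],[0,0,0,0,0,0,0]],
  ],
)

```text
time: 24.88
tool_pos: [0.5983, -0.1714, 0.1183]
tool_rot: [0.46, 0.071, 0.884, -0.037]
contact_force: [0.4, -0.3, -0.5]
gripper_width: -0.001
grasp_force: 0.0
```

```bash
python3 - <<'E'
from lev import *
from plant import manip
s=manip.state(); p=inst(s['tool_pos']);print(p,inst(tcp(.40,press=1)),s['contact_force'])
im=manip.grab_frame("side"); h=cv2.cvtColor(im["image"],cv2.COLOR_BGR2HSV)
m=cv2.inRange(h,(0,170,110),(8,255,255))|cv2.inRange(h,(174,170,110),(180,255,255)); m[:, :300]=0;m[:,390:]=0;m[:200]=0;m[300:]=0
ys,xs=np.nonzero(m); print(len(xs),xs.min(),xs.max(),ys.min(),ys.max())
for q in(0,.4,.8,1.26): print(q,proj(im,st((-45,-79-126*np.cos(1.26-q),30+126*np.sin(1.26-q)))))
E
```

```text
[ -52.29743081 -117.83455259  118.25184286] [ -52.         -119.03555291  119.09911167] [ 0.35853297 -0.34690986 -0.45372086]
45 343 350 242 249
0 [[346.47390018 221.48015054]]
0.4 [[347.4681249  244.97846517]]
0.8 [[347.35718038 269.26722577]]
1.26 [[345.9249851  291.13379061]]
```

Emit:
servo_tool(
  moves=[
    [[3.7,-5.7,2.6,0,0,0,0],[4,-5.3,2.8,0,0,0,0],[4.4,-5,3,0,0,0,0],[4.7,-4.4,3.3,0,0,0,0],[5,-4,3.5,0,0,0,0],[0,0,0,0,0,0,0]],
  ],
)

```text
time: 25.68
tool_pos: [0.5948, -0.1949, 0.0961]
tool_rot: [0.457, 0.072, 0.886, -0.037]
contact_force: [-0.6, 0.5, -0.0]
gripper_width: -0.005
grasp_force: 0.0
```

Emit:
servo_tool(
  moves=[
    [[5.2,-3.5,3.7,0,0,0,0],[5.4,-3,3.8,0,0,0,0],[0,0,0,0,0,0,0]],
  ],
)

```text
time: 26.05
tool_pos: [0.5943, -0.1994, 0.0902]
tool_rot: [0.453, 0.073, 0.888, -0.036]
contact_force: [2.0, 4.2, 2.7]
gripper_width: -0.001
grasp_force: 2.0
```

Emit:
servo_tool(
  moves=[
    [[5.5,-2.4,4,0,0,0,0],[5.8,-2,4,0,0,0,0],[0,0,0,0,0,0,0]],
  ],
)

```text
time: 26.42
tool_pos: [0.594, -0.2026, 0.0842]
tool_rot: [0.448, 0.075, 0.89, -0.035]
contact_force: [1.7, 4.8, 4.9]
gripper_width: 0.003
grasp_force: 3.2
```

```bash
cat > q.py <<'E'
from lev import *
from plant import manip
s=manip.state(); p=inst(s['tool_pos']);print(s['time'],p,inst(tcp(1.12,press=1)),s['contact_force'])
im=manip.grab_frame("side"); h=cv2.cvtColor(im["image"],cv2.COLOR_BGR2HSV)
m=cv2.inRange(h,(0,170,90),(8,255,255))|cv2.inRange(h,(174,170,90),(180,255,255)); m[:, :300]=0;m[:,390:]=0;m[:200]=0;m[300:]=0
ys,xs=np.nonzero(m); print(len(xs),xs.min(),xs.max(),ys.min(),ys.max())
for q in(1.1,1.2,1.26): print(q,[proj(im,st((-45,-79-r*np.cos(1.26-q),30+r*np.sin(1.26-q))))[0].round(1) for r in(54,126)])
plan([(tcp(q,press=1.),None,1,0) for q in(1.2,1.26,1.3)])
E
python3 q.py
```

```text
26.425 [ -51.49722747 -149.35485448   84.2040263 ] [ -52.         -154.0728663    65.98550029] [1.66537989 4.80146236 4.93923324]
93 342 350 262 275
1.1 [array([343.4, 262. ]), array([346.6, 284.7])]
1.2 [array([343.3, 263.8]), array([346.2, 288.9])]
1.26 [array([343.2, 264.7]), array([345.9, 291.1])]
[[20.6,-6.1,14.7,0.0,0.0,0.0,0]]
[[4.3,-0.6,3.2,0.0,0.0,0.0,0]]
[[2.9,-0.3,2.2,0.0,0.0,0.0,0]]
```

```bash
python3 - <<'E'
from h import *
from plant import manip
s=manip.state(); print(s['joint_pos'],s['joint_vel'].round(3) if hasattr(s['joint_vel'],'round') else s['joint_vel'])
r=q2R(s['tool_rot']); print((tool(170.8,55).inv()*r).as_rotvec(degrees=True))
E
```

```text
[-0.59107875 -0.0944541   2.25810499  1.31940548  0.3515732  -3.13465337] [-0.    -0.003 -0.    -0.001 -0.001  0.001]
[0.11142522 1.55509221 0.38430588]
```

Emit:
servo_tool(
  moves=[
    [[-0.7,0,1,0,5,0,0],[-0.7,0,1,0,5,0,0],[-0.8,0,1,0,5,0,0],[-0.8,0,1,0,5,0,0],[-0.9,0,1,0,5,0,0],[0,0,0,0,0,0,0]],
  ],
)

```text
time: 27.22
tool_pos: [0.6022, -0.204, 0.0853]
tool_rot: [0.258, 0.08, 0.963, -0.019]
contact_force: [-0.1, 1.8, 7.5]
gripper_width: -0.005
grasp_force: 3.8
```

```bash
cat > q2.py <<'E'
from lev import *
from plant import manip
s=manip.state(); p=inst(s['tool_pos']);r=q2R(s['tool_rot']);print(s['time'],p,s['contact_force'],np.round(s['joint_pos'],2),(tool(170.8,0).inv()*r).as_rotvec(degrees=True))
C=np.array([p[1]-13,p[2]-16])-[-79,30]; R_=np.hypot(*C); print("q~",1.26-(np.arctan2(C[1],-C[0])-np.arcsin(8.5/R_)),R_)
q0=1.26-(np.arctan2(C[1],-C[0])-np.arcsin(8.5/R_)); rr=np.sqrt(R_**2-8.5**2)
plan([(tcp(q,rr,p[0],1),None,1,0) for q in np.arange(q0+.06,1.31,.06)])
E
python3 q2.py
```

```text
27.225 [ -43.17415788 -149.4400385    85.26661411] [-0.10837758  1.79887894  7.45377717] [-0.52 -0.02  2.04  0.3   0.65 -2.12] [ -0.18881118 -29.97164528   0.25254917]
q~ 0.9124546115412061 92.21771525796197
[[3.0,-2.5,5.2,0.0,0.0,0.0,0]]
[[2.6,-1.9,4.5,0.0,0.0,0.0,0]]
[[2.6,-1.5,4.6,0.0,0.0,0.0,0]]
[[2.7,-1.2,4.7,0.0,0.0,0.0,0]]
[[2.8,-0.9,4.7,0.0,0.0,0.0,0]]
[[2.7,-0.6,4.8,0.0,0.0,0.0,0]]
```

Emit:
servo_tool(
  moves=[
    [[3,-2.5,5,0,0,0,0],[2.6,-2,4.5,0,0,0,0],[2.6,-1.5,4.5,0,0,0,0],[2.7,-1.2,4.7,0,0,0,0],[0,0,0,0,0,0,0]],
  ],
)

```text
time: 27.85
tool_pos: [0.5966, -0.209, 0.0582]
tool_rot: [0.253, 0.08, 0.964, -0.017]
contact_force: [0.3, -0.0, -0.2]
gripper_width: -0.001
grasp_force: 0.0
```

Emit:
servo_tool(
  moves=[
    [[2.7,-1,4.7,0,0,0,0],[0,0,0,0,0,0,0]],
  ],
)

```text
time: 28.1
tool_pos: [0.5972, -0.2101, 0.0539]
tool_rot: [0.254, 0.08, 0.964, -0.017]
contact_force: [-0.8, 0.3, 1.3]
gripper_width: 0.001
grasp_force: 0.7
```

```bash
python3 q2.py; python3 q.py | sed -n 2,5p
```

```text
28.1 [ -47.12230664 -156.26814492   53.94944332] [-0.83932318  0.3344925   1.29388727] [-0.53  0.03  2.05  0.33  0.61 -2.17] [ -0.36933158 -29.52818471   0.26685741]
q~ 1.2661008015336932 90.6175018182324
129 341 348 272 292
1.1 [array([343.4, 262. ]), array([346.6, 284.7])]
1.2 [array([343.3, 263.8]), array([346.2, 288.9])]
1.26 [array([343.2, 264.7]), array([345.9, 291.1])]
```

Emit:
servo_tool(
  moves=[
    [[0,0,-5,0,0,0,0],[0,0,-20,0,0,0,0],[0,0,-30,0,0,0,0],[0,-5,-30,0,0,0,0],[0,-5,-20,0,0,0,0],[0,0,0,0,0,0,0],[0,0,0,0,0,0,0]],
  ],
)

```text
time: 29.02
tool_pos: [0.5446, -0.2121, 0.145]
tool_rot: [0.254, 0.08, 0.964, -0.017]
contact_force: [0.4, -0.1, -0.9]
gripper_width: 0.0
grasp_force: 0.0
```

```bash
python3 q.py | sed -n 2,5p; python3 - <<'E'
from h import *
from plant import manip
im=manip.grab_frame("side"); cv2.imwrite("pics/c7.png",cv2.resize(im["image"][150:300,240:450],(798,570),interpolation=cv2.INTER_CUBIC))
E
```

```text
185 340 348 265 292
1.1 [array([343.4, 262. ]), array([346.6, 284.7])]
1.2 [array([343.3, 263.8]), array([346.2, 288.9])]
1.26 [array([343.2, 264.7]), array([345.9, 291.1])]
```

View pics/c7.png

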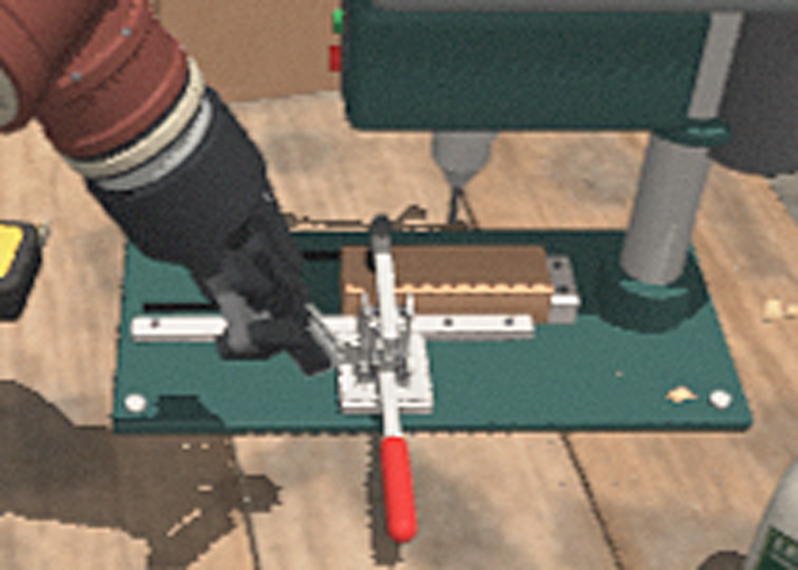

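The lever lies flat and locked (tip at (402,535)), the foot presses on the block, and the block is home against the stop. The arm is free of everything, so I'm handing in the job.

```bash
python3 -c "
from plant import manip
print(manip.job_done())"
```

```text
the job is handed in; nothing more can be done
None
```

I handed the job in at about 29 s, but `job_done()` returned no verdict: the last picture shows the block home against stop and fence, the lever locked with the foot down on the block, and the arm clear; I noticed no bump on the drill head or shifted bystander, and the wrist force while seating the block reached about 34 N along x, near the 40 N limit at the stop.

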